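# Set the screw-driven dummy load before an amplifier test

### The job

Lift the slotted brass cover off the dummy-load box's handwheel and set it down upright on the bench, without dropping it. Then, by its red crank knob, wind the wheel clockwise (seen from above) until it comes to its stop, back it off exactly two full turns anticlockwise, and finish there still gripping the red knob. Leave the glass tube, wire spool, blue tray and screwdriver where they are.

Things in the scene. Friction and masses are not known exactly. Their poses are not given: they have to be found in the camera images.
- loadbox: dummy-load box fixed to the bench: aluminium, black front panel. Origin on the bench, right under the handwheel's axis; z up. Spans x -102 to +165 mm, y -98 to +98 mm; flat deck 60 mm above the bench. At x = +135 mm a copper-wound resistor tube lies along y (top 92 mm above the bench).
- cover: loose square brass cover, dark slots, 130 x 130 mm, 80 mm high, wall 4 mm, open below, about 0.3 kg, standing on the box's deck over the wheel. Origin: centre of its underside; z up. On top, centred, an upright round black grip 28 mm in diameter, from 80 to 116 mm above the origin. Must rise at least 70 mm to clear the wheel's knob.
- wheel (a joint): handwheel, upright axis. Rad: 0 = wound clockwise to its hard stop, growing anticlockwise (from above); 6.283 per turn, limit 26, starts 0.5 to 1.5 turns open. Friction (1.5 N at the knob) keeps it where left. Rim 96 mm across, its top 86 mm above the bench. At value v the knob lies at angle pi + v from the loadbox's x axis, 42 mm from the wheel's axis (at the stop: over the red mark on the deck).
- knob_mid (a point): middle of the red crank knob, an upright round grip 18 mm in diameter that spins freely on the wheel's rim, so fingers holding it need not turn. It reaches from 87 to 127 mm above the bench; this point, on its axis, is 109 mm above it. Under the cover at the start.
- tube: glass vacuum tube standing on a black base, 46 mm in diameter, 120 mm high; origin at the centre of its underside. Bystander.
- spool: copper wire spool standing on end, 61 mm in diameter, 46 mm high; origin at the centre of its underside. Bystander.
- tray: empty blue open tray 100 x 75 x 30 mm; origin at the centre of its underside. Bystander.
- screwdriver: orange screwdriver lying on the bench, about 180 mm long along its x. Bystander.
There are look-alikes about, which are no part of the job. Of the things shaped like the cover, the brass one is meant.

How it is judged:
On the way, in this order (a step that is already met when the one before it is completed fails the run):
1. the cover stands upright on the bench, let go (height (world z) of cover below 0.008 m and angle between cover's own z axis and vertical below 0.1 rad and linear speed of cover below 0.03 m/s and contact force between the fingers and cover below 0.05 N), for 0.2 s.
2. the wheel is wound clockwise to its stop (within 0.15 rad) (value of joint wheel below 0.15 rad), for 0.1 s.
At the end, for the whole second after the job is handed in: The wheel stands two turns (12.566 rad, within 0.25 rad) open from its stop and still, the fingers grip the red knob (more than 2 N, grasp point within 35 mm of its middle), and the cover stands upright and still on the bench (value of joint wheel between 12.316 and 12.816 rad and velocity of joint wheel between -0.1 and 0.1 rad/s and contact force between the fingers and knob above 2 N and distance between the grasp point and knob_mid below 0.035 m and height (world z) of cover below 0.008 m and angle between cover's own z axis and vertical below 0.1 rad and linear speed of cover below 0.03 m/s); the arm keeps its last pose, push and grip.
It fails at once if the cover is dropped (falls faster than 0.6 m/s out of the fingers) (linear speed of cover above 0.6 m/s and contact force between the fingers and cover below 0.05 N).
It fails at once if a bystander is moved more than 30 mm (distance of any of tube, spool, tray, screwdriver from where it was at the start of the episode above 0.03 m).
It also fails if it takes over 72 s, if anything falls off the work surface, if the arm or the gripper's body presses on something with over 40 N, if the wrist force passes 120 N, or if a joint passes its speed limit or range.

### The arm

A 6-joint arm with a two-finger parallel gripper is mounted at the origin on the work surface. World frame = base frame: x ahead of the robot, y to its left, z up, the work surface at z = 0. Lengths are in m, angles in rad, forces in N, time in s.
With the tool pointing down it reaches from about 0.275 to 0.825 m from the base axis. Payload 4.9 kg.
Tool frame: the origin (TCP) lies midway between the tips of the shut fingers; the grasp point (between the pads) lies 19 mm behind it (bot.grip_depth is the distance from the TCP to the grasp point, in m); y points along the fingers, x is the direction in which the jaws open and shut, and the axes are right-handed (so a half turn about y gives the same grasp; the last joint's range is limited). The gripper opens to 85 mm and grips with 20 to 120 N. Pads are 22 mm wide; open, the fingers measure 114 mm over their backs; the gripper's body (76 mm by 85 mm) begins 54 mm behind the grasp point. The pads swing forward as they close: fully open they stand 13 mm farther back than shut.
Start: joints at [-1.45, 0.326, -0.193, 1.052, 0, 1.437], TCP at [0.139, -0.532, 0.231] pointing down, gripper open.
Joint ranges: [-2.65, 2.65], [-0.97, 1.79], [-1.3, 1.35], [-1.93, 2.1], [-1.47, 1.37], [-3.14, 3.14]. Speed limits (rad/s): [2.57, 2.57, 3.14, 3.14, 3.14, 3.14].

### API

Orientations are given as a unit quaternion [w, x, y, z].
In Python, from cell import bot gives the robot as it stands. Calls block until the motion is done:
- bot.move_pose(position, orientation): joint-space move of the TCP to a pose.
- bot.move_linear(position, speed=0.15, rotation=None, until_force=None): straight line of the TCP; rotation=None keeps the orientation; speed is the mean speed in m/s. With until_force (N) it stops when the force on the tool has changed by that much, and returns True; else False.
- bot.goto_joints(angles): joint-space move.
- bot.set_gripper(opening, grasp_force=None): opening from 0.0 (shut) to 1.0 (fully open); grasp_force is the grip in N (None keeps the last); returns when the fingers have stopped.
- bot.wait(seconds).
- bot.solve_ik(position, orientation): joint angles nearest the present ones, or None.
- bot.camera(name): name is "scene" or "side" or "wrist"; returns the picture (384x512x3 uint8, red, green, blue); there is no depth.
- bot.calibration(name): a dict with "mtx" (3x3 intrinsics, pixels), "k1" (the pictures are not rectified: a ray, as slopes to the right and down, at radius r is drawn at 1 + k1 r^2 times it, then the intrinsics apply), "extrinsics" (4x4, takes a point from world to camera coordinates); the wrist camera has in their place "hand_eye" (4x4, takes a point from camera to tool coordinates, whose origin is the TCP and whose axes are the tool frame's). Camera axes: x right, y down, z forward; pixel columns grow to the right and rows downward; lengths in m; the calibration is good to about 2 mm. A picture is of the moment at which its call begins: read the wrist's pose just before it. calibration takes no time and is no camera call.
A pose or a line that the arm cannot do raises bot.PlanningError and nothing moves.
- bot.close_job(): hands the job in, once; it reports no verdict.
Trained networks look in the newest picture that a camera, given by its name, has taken for a name from the list of things; names that differ only in an ending like _2 or _b are one class to them, and where a whole thing is asked for, a point or a joint stands for the part that bears it (a point fixed in the world has none). Each returns a list of dicts, best first, with "confidence" (0 to 1); they miss things now and then, are a little off and sometimes report something else, mostly with a low value. They report only what shows in the picture. A call takes as long as a camera call. They do not tell look-alikes from the thing itself.
- bot.search_frame(camera, thing): "bbox" ([left, top, width, height] in pixels, round what is visible of it).
Readings, each from a call of its own:
- bot.read_clock(): time.
- bot.read_joint_positions(): joint angles.
- bot.read_joint_vel(): joint speeds.
- bot.read_joint_efforts(): joint torques, N m.
- bot.read_position(): TCP position.
- bot.read_tool_rot(): TCP orientation.
- bot.read_ft_force(): force on the tool from outside, world axes, zero at the start.
- bot.read_moment(): the same for the moment, N m.
- bot.read_gripper_width(): opening from 0.0 (shut) to 1.0 (fully open).
Only numpy, scipy, OpenCV 4.12 (cv2) and the standard library are available. Lean on these libraries where they do the work, as an engineer would, in place of code of your own. Each camera call takes 0.05 s, during which the arm holds its last target.

## Working session

There is one attempt and no reset: what is moved stays moved. The work goes in short steps, each a Python script; the robot and the scene stay as the last script left them, time stands still between calls to the robot, and variables do not carry over. Pictures are saved under pics/ and viewed, and the job is handed in when it is done.

```bash
ls; mkdir -p pics
python3 - <<'E'
from cell import bot
import cv2,numpy as np
print(bot.read_clock())
for c in ["scene","side","wrist"]:
    im=bot.camera(c); cv2.imwrite(f"pics/a_{c}.png",im[...,::-1])
    for t in ["cover","loadbox","tube","spool","tray","screwdriver"]:
        print(c,t,[(r["confidence"],r["bbox"]) for r in bot.search_frame(c,t)])
for c in ["scene","side","wrist"]: print(bot.calibration(c))
print(bot.read_position(),bot.read_tool_rot(),bot.read_clock())
E
```

```text
pics
0.0
scene cover [(0.97, [120.6, 166.4, 66.1, 60.1]), (0.94, [209.4, 160.6, 65.1, 65.7]), (0.92, [320.4, 194.0, 57.2, 58.0]), (0.63, [238.8, 114.9, 44.7, 46.6])]
scene loadbox [(0.82, [198.0, 189.9, 103.2, 77.7])]
scene tube [(0.56, [321.5, 113.4, 19.2, 30.3])]
scene spool [(0.96, [123.4, 273.4, 25.7, 26.0])]
scene tray [(0.98, [84.4, 212.5, 35.9, 40.0]), (0.41, [368.0, 158.1, 36.2, 45.4])]
scene screwdriver [(0.7, [367.2, 162.4, 22.3, 21.5])]
side cover [(0.91, [156.6, 232.9, 90.9, 92.1]), (0.84, [236.1, 168.3, 56.0, 56.3]), (0.82, [285.4, 148.6, 55.5, 50.9]), (0.79, [155.1, 158.2, 62.3, 52.3])]
side loadbox [(0.76, [221.1, 178.4, 114.9, 74.1])]
side tube [(0.79, [205.7, 132.4, 15.1, 33.4])]
side spool [(0.64, [319.2, 308.1, 32.1, 47.0])]
side tray [(0.72, [189.2, 333.5, 64.6, 50.5]), (0.67, [223.0, 180.1, 111.0, 73.6])]
side screwdriver [(0.75, [253.8, 150.5, 24.1, 5.7])]
wrist cover []
wrist loadbox []
wrist tube []
wrist spool []
wrist tray []
wrist screwdriver []
{'mtx': array([[483.85833645,   0.        , 245.36732947],
       [  0.        , 483.85833645, 188.04923757],
   
[... 821 characters left out ...]
       [ 0.        ,  0.        ,  0.        ,  1.        ]])}
{'mtx': array([[331.84824089,   0.        , 259.47940806],
       [  0.        , 331.84824089, 189.63716394],
       [  0.        ,   0.        ,   1.        ]]), 'k1': 0.022364028223513372, 'hand_eye': array([[ 9.99999319e-01,  4.52813722e-04,  1.07543933e-03,
        -9.32477807e-04],
       [-8.68470103e-04, -3.26728793e-01,  9.45117740e-01,
        -1.42810579e-01],
       [ 7.79339276e-04, -9.45118030e-01, -3.26728177e-01,
         8.33297642e-02],
       [ 0.00000000e+00,  0.00000000e+00,  0.00000000e+00,
         1.00000000e+00]])}
[ 0.13863037 -0.53226245  0.23129076] [-0.55945108  0.55947623 -0.43243158  0.43243932] 1.05
```

Run:
```python
import cv2
for c in ["scene","side"]:
    im=cv2.imread(f"pics/a_{c}.png")
    y0,y1=(90,315) if c=="scene" else (110,335)
    x0=70 if c=="scene" else 80
    cv2.imwrite(f"pics/a_{c}_z.png",cv2.resize(im[y0:y1+0, x0:x0+300+40],None,fx=2.35,fy=2.35,interpolation=cv2.INTER_CUBIC))
```

```text
(no output)
```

View pics/a_scene.png

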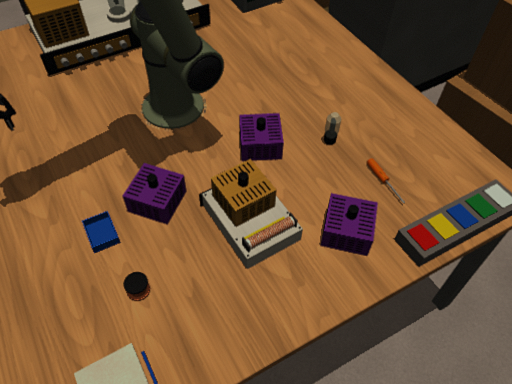

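View pics/a_side.png

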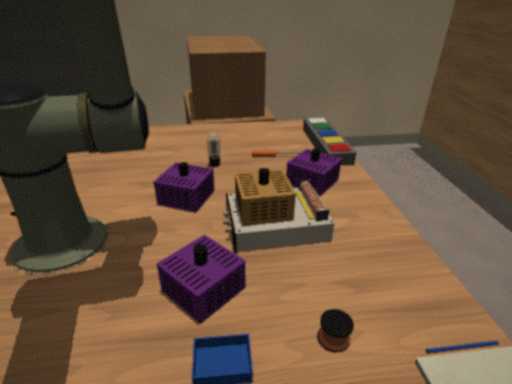

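View pics/a_scene_z.png

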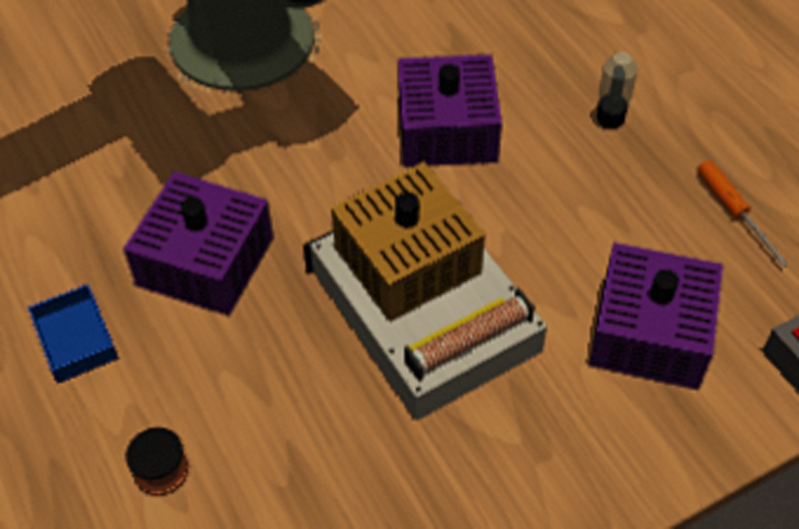

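View pics/a_side_z.png

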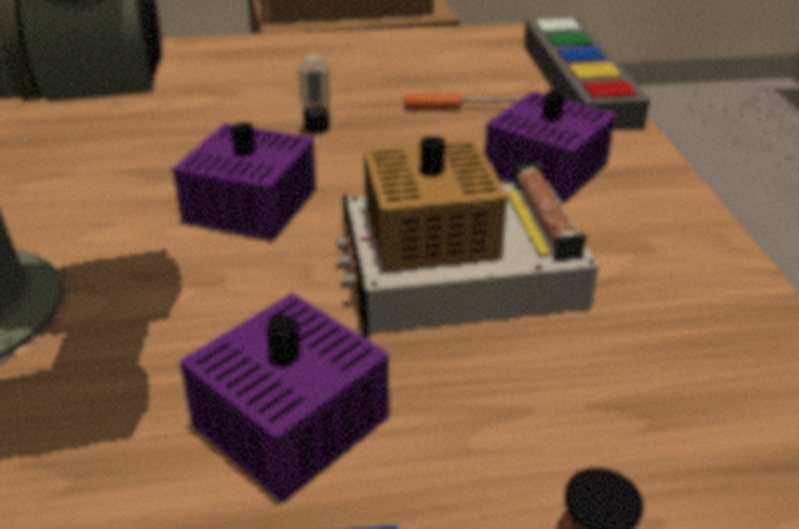

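Four cover-like things are in the scene view: three purple ones at about (153,192), (261,137) and (350,222), and the brass one at (243,193) standing on the load box. Only the brass one fits. I'll enlarge it to confirm and to read corners for the pose fit.

Run:
```python
import cv2
im=cv2.imread("pics/a_scene.png"); cv2.imwrite("pics/b_scene.png",cv2.resize(im[150:270,190:310],None,fx=5,fy=5,interpolation=cv2.INTER_CUBIC))
im=cv2.imread("pics/a_side.png"); cv2.imwrite("pics/b_side.png",cv2.resize(im[160:260,215:345],None,fx=6,fy=6,interpolation=cv2.INTER_CUBIC))
```

```text
(no output)
```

View pics/b_scene.png

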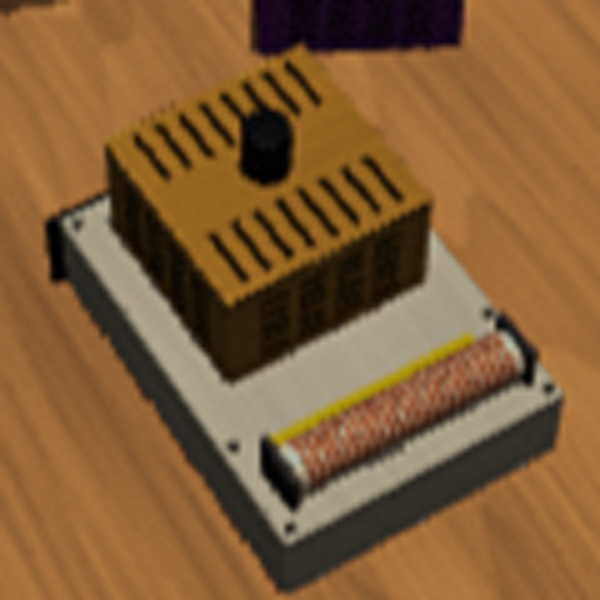

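View pics/b_side.png

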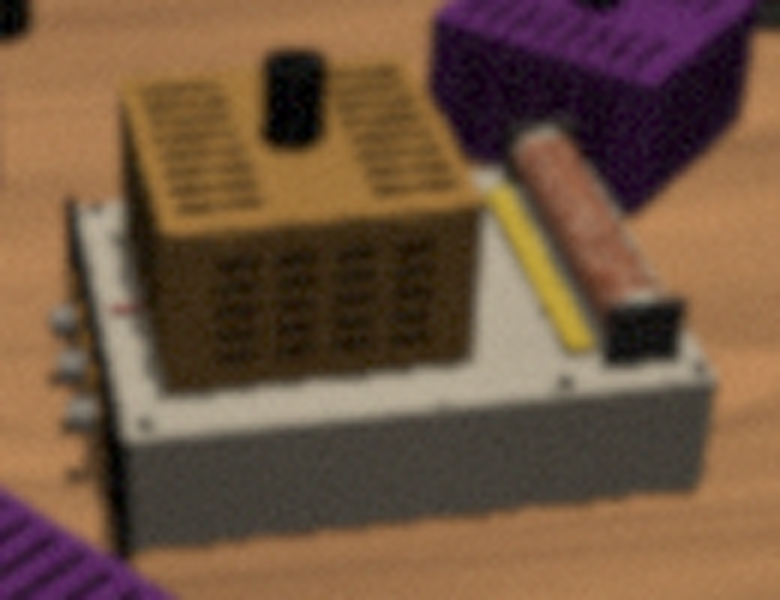

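The crop confirms it: brass, on the load box, with the black grip at scene (243,179). Next I fit both poses from the corners in the two views.

```bash
cat > h.py <<'E'
import numpy as np,cv2
from scipy.optimize import least_squares
from scipy.spatial.transform import Rotation as R
def proj(cal,P,E=None):
    P=np.atleast_2d(P); E=cal["extrinsics"] if E is None else E
    q=P@E[:3,:3].T+E[:3,3]; s=q[:,:2]/q[:,2:]; s=s*(1+cal["k1"]*(s**2).sum(1,keepdims=True))
    K=cal["mtx"]; return s*[K[0,0],K[1,1]]+K[:2,2]
def ray_at_z(cal,uv,z):
    E=cal["extrinsics"]
    f=lambda p: proj(cal,[p[0],p[1],z])[0]-uv
    return least_squares(f,[0.5,0]).x
def pose(p,L):
    c,s=np.cos(p[2]),np.sin(p[2]); L=np.asarray(L,float)
    return np.c_[p[0]+c*L[:,0]-s*L[:,1],p[1]+s*L[:,0]+c*L[:,1],L[:,2]]
E
python3 - <<'E'
from h import *
from cell import bot
C={c:bot.calibration(c) for c in("scene","side")}
o={"scene":lambda a:np.array(a)/5+[190,150]-.4,"side":lambda a:np.array(a)/6+[215,160]-.42}
w=.065;T=.140;B=.06
cov={"scene":[((107,147),(-w,-w,T)),((305,45),(-w,w,T)),((432,205),(w,w,T)),((232,307),(w,-w,T)),((233,381),(w,-w,B)),((428,283),(w,w,B))],
"side":[((122,88),(-w,w,T)),((160,237),(-w,-w,T)),((483,205),(w,-w,T)),((402,62),(w,w,T)),((163,392),(-w,-w,B)),((472,360),(w,-w,B))]}
box={"scene":[((562,402),(.165,.098,.06)),((285,545),(.165,-.098,.06)),((556,452),(.165,.098,0)),((287,592),(.165,-.098,0))],
"side":[((715,380),(.165,-.098,.06)),((697,490),(.165,-.098,0)),((118,437),(-.102,-.098,.06)),((118,552),(-.102,-.098,0))]}
def fit(d,cs,dz=False):
    def f(p): return np.concatenate([(proj(C[c],pose(p,[x[1] for x in d[c]]))-o[c]([x[0] for x in d[c]])).ravel() for c in cs])
    r=least_squares(f,[.5,-.03,0],loss="soft_l1"); return r.x,np.round(f(r.x).reshape(-1,2),1).tolist()
for n,d in(("cover",cov),("box",box)):
    for cs in (["scene","side"],["scene"],["side"]): 
        x,e=fit(d,cs);print(n,cs,np.round(x,4),e if len(cs)==2 else "")
# bystanders + purples
for n,c,uv,z in[("tube","scene",(331,138),0.01),("spool","scene",(137,282),.046),("tray","scene",(101,231),.0),("sd0","scene",(370,162),.01),("sd1","scene",(404,204),.005)]:
    print(n,ray_at_z(C[c],uv,z).round(3))
for uv in((152,180),(261,125),(352,211)): print("purple",ray_at_z(C["scene"],uv,.10).round(3))
print("brassgrip",ray_at_z(C["scene"],(243.3,179),.158).round(3), "side",ray_at_z(C["side"],(264,176),.158).round(3))
E
```

```text
cover ['scene', 'side'] [ 0.5134 -0.0048  0.0443] [[-0.4, -2.2], [0.1, -0.8], [0.5, -1.8], [-0.9, -1.1], [-0.6, 0.8], [-0.1, -0.2], [-0.5, -2.0], [0.7, -0.7], [0.7, -0.3], [0.8, -1.5], [0.5, 1.0], [0.3, 1.0]]
cover ['scene'] [ 0.5165 -0.006   0.0568] 
cover ['side'] [ 0.5121 -0.0057  0.0445] 
box ['scene', 'side'] [0.5165 0.0055 0.0124] [[6.5, -2.8], [-0.2, 0.4], [5.5, -1.3], [-0.6, 1.9], [1.9, 0.2], [2.0, 0.8], [-5.9, -0.0], [-5.2, 0.1]]
box ['scene'] [ 0.5148  0.0028 -0.0013] 
box ['side'] [0.5218 0.0062 0.0336] 
tube [0.403 0.386]
spool [ 0.596 -0.361]
tray [ 0.371 -0.39 ]
sd0 [0.548 0.432]
sd1 [0.723 0.42 ]
purple [ 0.351 -0.209]
purple [0.315 0.169]
purple [0.714 0.218]
brassgrip [ 0.515 -0.005] side [ 0.514 -0.005]
```

```bash
cat >> h.py <<'E'
def quat(psi):
    c,s=np.cos(psi),np.sin(psi)
    q=R.from_matrix(np.array([[c,0,-s],[s,0,c],[0,-1,0]])).as_quat()
    return [q[3],q[0],q[1],q[2]]
E
python3 - <<'E'
from h import *
from cell import bot
print(R.from_quat(np.roll(bot.read_tool_rot(),-1)).as_matrix().round(2))
for psi in np.arange(-180,180,45):
    for p in((.514,-.005,.145),(.58,-.215,.085),(.472,-.005,.09),(.556,-.0,.09)):
        j=bot.solve_ik(p,quat(np.radians(psi))); print(psi,p,None if j is None else np.round(j,2))
E
```

```text
[[ 0.25 -0.    0.97]
 [-0.97 -0.    0.25]
 [ 0.   -1.   -0.  ]]
-180 (0.514, -0.005, 0.145) [-0.15  0.34 -0.41  0.82  0.   -1.72]
-180 (0.58, -0.215, 0.085) [-0.47  0.58 -0.19  0.8   0.   -2.05]
-180 (0.472, -0.005, 0.09) [-0.17  0.34 -0.59  0.65  0.   -1.74]
-180 (0.556, -0.0, 0.09) [-0.13  0.47 -0.37  0.73  0.   -1.7 ]
-135 (0.514, -0.005, 0.145) [-0.15  0.34 -0.41  0.82  0.   -2.51]
-135 (0.58, -0.215, 0.085) [-0.47  0.58 -0.19  0.8   0.   -2.83]
-135 (0.472, -0.005, 0.09) [-0.17  0.34 -0.59  0.65  0.   -2.52]
-135 (0.556, -0.0, 0.09) [-0.13  0.47 -0.37  0.73  0.   -2.49]
-90 (0.514, -0.005, 0.145) [-0.15  0.34 -0.41  0.82  0.    2.99]
-90 (0.58, -0.215, 0.085) [-0.47  0.58 -0.19  0.8   0.    2.67]
-90 (0.472, -0.005, 0.09) [-0.17  0.34 -0.59  0.65  0.    2.97]
-90 (0.556, -0.0, 0.09) [-0.13  0.47 -0.37  0.73  0.    3.01]
-45 (0.514, -0.005, 0.145) [-0.15  0.34 -0.41  0.82  0.    2.2 ]
-45 (0.58, -0.215, 0.085) [-0.47  0.58 -0.19  0.8   0.    1.88]
-45 (0.472, -0.005, 0.09) [-0.17  0.34 -0.59  0.65  0.    2.19]
-45 (0.556, -0.0, 0.09) [-0.13  0.47 -0.37  0.73  0.    2.22]
0 (0.514
[... 295 characters left out ...]
  0.63]
45 (0.58, -0.215, 0.085) [-0.47  0.58 -0.19  0.8   0.    0.31]
45 (0.472, -0.005, 0.09) [-0.17  0.34 -0.59  0.65  0.    0.62]
45 (0.556, -0.0, 0.09) [-0.13  0.47 -0.37  0.73  0.    0.65]
90 (0.514, -0.005, 0.145) [-0.15  0.34 -0.41  0.82  0.   -0.15]
90 (0.58, -0.215, 0.085) [-0.47  0.58 -0.19  0.8   0.   -0.47]
90 (0.472, -0.005, 0.09) [-0.17  0.34 -0.59  0.65  0.   -0.17]
90 (0.556, -0.0, 0.09) [-0.13  0.47 -0.37  0.73  0.   -0.13]
135 (0.514, -0.005, 0.145) [-0.15  0.34 -0.41  0.82  0.   -0.94]
135 (0.58, -0.215, 0.085) [-0.47  0.58 -0.19  0.8   0.   -1.26]
135 (0.472, -0.005, 0.09) [-0.17  0.34 -0.59  0.65  0.   -0.95]
135 (0.556, -0.0, 0.09) [-0.13  0.47 -0.37  0.73  0.   -0.92]
```

Run:
```python
from h import *
from cell import bot
bot.move_pose([.514,-.005,.25],quat(0))
im=bot.camera("wrist"); cv2.imwrite("pics/c_wrist.png",im[...,::-1])
im=bot.camera("side"); cv2.imwrite("pics/c_side.png",im[...,::-1])
print(bot.read_position(),bot.read_clock())
```

```text
[ 0.51402085 -0.00581592  0.24992068] 3.4583
```

View pics/c_wrist.png

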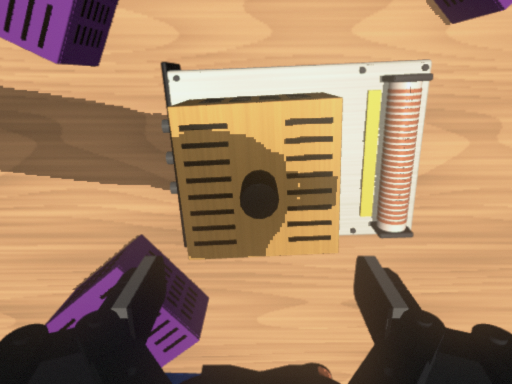

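View pics/c_side.png

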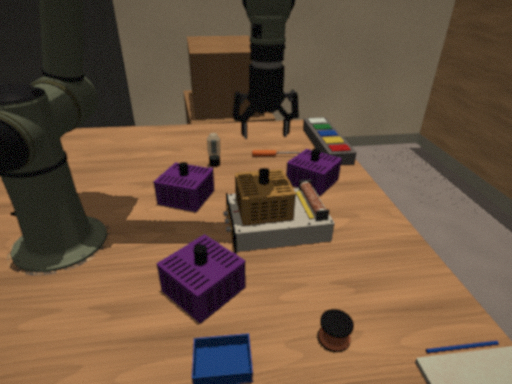

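The wrist view shows the brass cover with its grip at about (259,190), centred between the fingers. I'll check that numerically, then descend.

```bash
cat >> h.py <<'E'
def wrist_E(cal,p,q):
    T=np.eye(4);T[:3,:3]=R.from_quat(np.roll(q,-1)).as_matrix();T[:3,3]=p
    return np.linalg.inv(T@cal["hand_eye"])
def wray(cal,E,uv,z):
    return least_squares(lambda p:proj(cal,[p[0],p[1],z],E)[0]-uv,[.5,0]).x
E
python3 - <<'E'
from h import *
from cell import bot
cal=bot.calibration("wrist");p=bot.read_position();q=bot.read_tool_rot();E=wrist_E(cal,p,q)
# cover top corners seen in the wrist view, +x+y,-x+y,-x-y,+x-y
print([wray(cal,E,u,.14).round(4).tolist() for u in((340,97),(168,107),(189,259),(338,252))])
print(wray(cal,E,(259,202),.158))
print(proj(cal,[[.514,-.005,.14],[.514,-.005,.176]],E))
bot.move_linear([.514,-.005,.147],speed=.12,until_force=8)
print(bot.read_position(),bot.read_ft_force())
bot.set_gripper(0.0,grasp_force=50)
print(bot.read_gripper_width(),bot.read_ft_force())
cv2.imwrite("pics/d_wrist.png",bot.camera("wrist")[...,::-1])
print(bot.read_clock())
E
```

```text
[[0.572, 0.0633], [0.4453, 0.0563], [0.4518, -0.0721], [0.5804, -0.0653]]
[ 0.51259002 -0.01214979]
[[260.78781449 185.55950772]
 [260.95444969 201.79109756]]
[ 0.51455096 -0.00510916  0.14763644] [-0.07350372  0.56327244 -0.17489136]
0.30539231346091794 [-1.82357302  0.2851214   4.08912574]
5.0917
```

View pics/d_wrist.png

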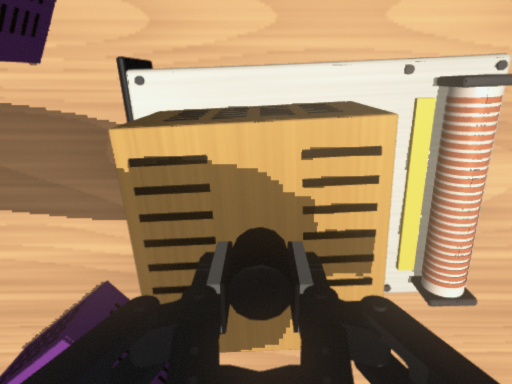

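The fingers closed on the grip (width 0.305, about 26 mm). Lifting now.

Run:
```python
from h import *
from cell import bot
p=bot.read_position(); z0=p[2]
bot.move_linear([p[0],p[1],z0+.105],speed=.15)
print(bot.read_gripper_width(),bot.read_ft_force())
bot.move_linear([.58,-.22,z0+.105],speed=.2)
bot.move_linear([.58,-.22,z0-.05],speed=.15)
cv2.imwrite("pics/e_side.png",bot.camera("side")[...,::-1])
print(bot.read_gripper_width(),bot.read_ft_force(),bot.read_position(),z0,bot.read_clock())
```

```text
0.30865166688993695 [-0.03622435  0.26814613 -2.71296437]
0.3123958409384825 [ 0.48002901 -0.63294582 -1.92109334] [ 0.58088311 -0.22039307  0.0986162 ] 0.14735483631436788 8.45
```

View pics/e_side.png

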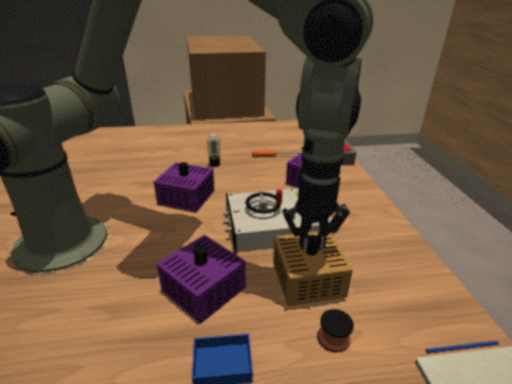

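The cover is held, level, over clear bench at side (312,270). The wheel is uncovered at (265,205), with the red knob at (279,197). Lowering and releasing.

Run:
```python
from h import *
from cell import bot
p=bot.read_position()
print(bot.move_linear([p[0],p[1],.084],speed=.03,until_force=4),bot.read_position(),bot.read_ft_force())
bot.set_gripper(1.0)
p=bot.read_position()
bot.move_linear([p[0],p[1],.21],speed=.12)
bot.wait(.1)
cv2.imwrite("pics/f_side.png",bot.camera("side")[...,::-1])
cv2.imwrite("pics/f_scene.png",bot.camera("scene")[...,::-1])
cv2.imwrite("pics/f_wrist.png",bot.camera("wrist")[...,::-1])
print(bot.read_position().tolist(),bot.read_tool_rot().tolist(),bot.read_clock())
```

```text
True [ 0.58099808 -0.22058104  0.08739729] [-1.34740965  0.63464965  5.11090216]
[0.5796700351141385, -0.21986682958479595, 0.20935980930322004] [0.7074985448034882, -0.7067137547617656, 0.0008899494265228227, 0.0008282037742924923] 10.8917
```

View pics/f_side.png

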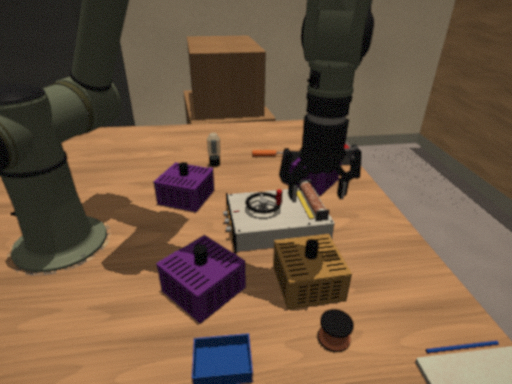

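View pics/f_scene.png

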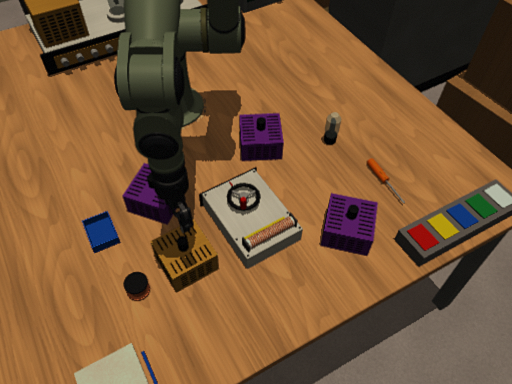

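View pics/f_wrist.png

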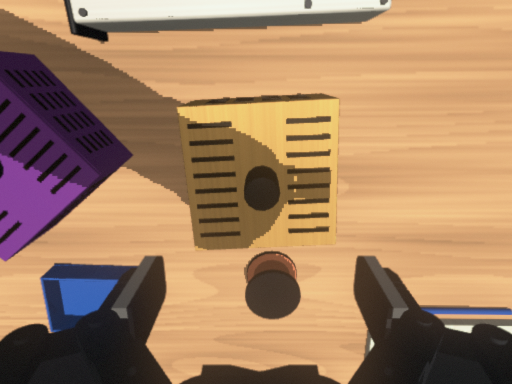

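The cover stands upright and free at side (312,272). Next I look at the wheel from above.

Run:
```python
from h import *
from cell import bot
bot.move_linear([.514,-.005,.23],speed=.25,rotation=quat(0))
p=bot.read_position();q=bot.read_tool_rot()
im=bot.camera("wrist");cv2.imwrite("pics/g_wrist.png",im[...,::-1])
cv2.imwrite("pics/g_wz.png",cv2.resize(im[60:260,140:400,::-1],None,fx=3,fy=3,interpolation=cv2.INTER_CUBIC))
for t in("knob_mid","wheel"):print(t,bot.search_frame("wrist",t))
np.savez("g.npz",p=p,q=q); print(p,q,bot.read_clock())
```

```text
knob_mid [{'bbox': [289.2, 187.7, 26.4, 31.5], 'confidence': 0.9}]
wheel [{'bbox': [209.2, 117.1, 105.8, 102.4], 'confidence': 0.94}]
[ 0.51441034 -0.00571546  0.2299864 ] [-7.06902901e-01  7.07310502e-01 -5.88068074e-05  3.73591761e-04] 12.0917
```

View pics/g_wz.png

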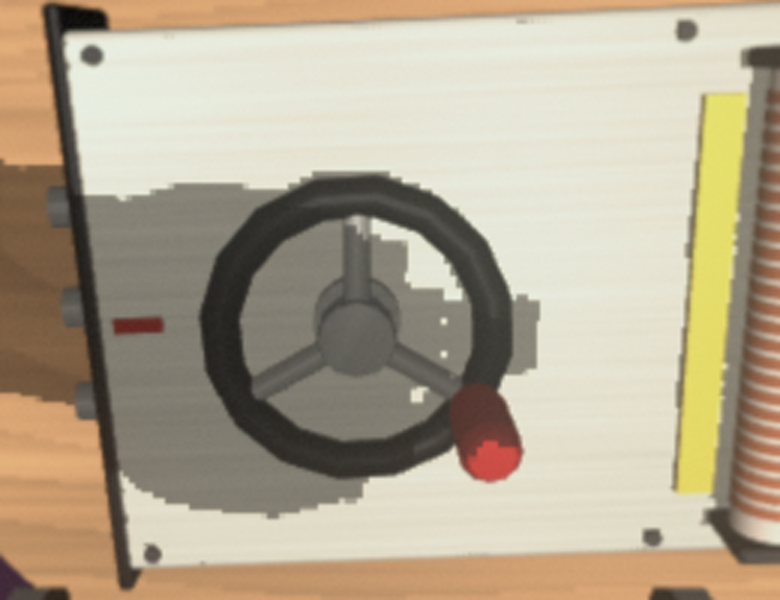

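View pics/g_wrist.png

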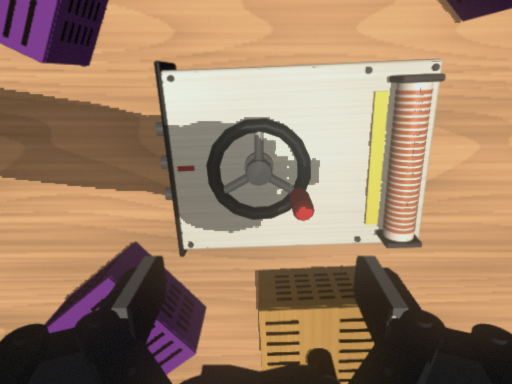

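Run:
```python
from h import *
from cell import bot
cal=bot.calibration("wrist");g=np.load("g.npz");E=wrist_E(cal,g["p"],g["q"])
c=lambda u:(u[0]/3+140-.33,u[1]/3+60-.33)
for z in(.08,.084):
    pts=[wray(cal,E,c(u),z) for u in((201,325),(513,325),(357,176),(357,478))]
    print(z,"rim",np.round(pts,4).tolist(),(pts[0][0]+pts[1][0])/2,(pts[2][1]+pts[3][1])/2)
ax=wray(cal,E,c((357,339)),.085);print("hub",ax)
k=wray(cal,E,c((491,461)),.127);kb=wray(cal,E,c((480,400)),.09);print("knob",k,kb)
m1=wray(cal,E,c((113,326)),.06);m2=wray(cal,E,c((163,324)),.06);print("mark",m1,m2)
b=[wray(cal,E,c(u),.06) for u in((92,55),(152,553),(686,30),(652,537))];print("bolts",np.round(b,4).tolist())
```

```text
0.08 rim [[0.4652, -0.0014], [0.5601, -0.0014], [0.5127, 0.0432], [0.5126, -0.0522]] 0.512667112752674 -0.0045178702727146774
0.084 rim [[0.4659, -0.0003], [0.5595, -0.0003], [0.5127, 0.0437], [0.5126, -0.0504]] 0.512676658562857 -0.00337379412225074
hub [ 0.51267445 -0.00438024]
knob [ 0.5486352  -0.02615404] [ 0.54976774 -0.02205811]
mark [ 0.43336944 -0.00728724] [ 0.44962135 -0.00660192]
bolts [[0.4341, 0.0759], [0.4404, -0.09], [0.6094, 0.0828], [0.6157, -0.0837]]
```

The wheel axis is at (0.5127, -0.0045) and the box yaw is about 0.039 rad. The knob sits at about -29°, so v is about 2.6 or 8.9, and only 8.9 lies in the starting range. Gripping the knob and winding a first bit clockwise.

```bash
cat >> h.py <<'E'
CX,CY,RR=.5127,-.0045,.042
def kp(a,z=.093): return [CX+RR*np.cos(a),CY+RR*np.sin(a),z]
E
python3 - <<'E'
from h import *
from cell import bot
a=np.radians(-29)
bot.move_linear(kp(a,.16),speed=.2,rotation=quat(0))
print(bot.move_linear(kp(a),speed=.1,until_force=6),bot.read_position())
bot.set_gripper(0.0,grasp_force=50)
print("w",bot.read_gripper_width(),bot.read_ft_force(),bot.read_clock())
cv2.imwrite("pics/h_wrist.png",bot.camera("wrist")[...,::-1])
for i in range(4):
    a-=np.radians(15); bot.move_linear(kp(a),speed=.12)
    p=bot.read_position();print(np.degrees(a),np.round(p-kp(a),4),np.round(bot.read_ft_force(),1),bot.read_clock())
print(a,bot.read_gripper_width())
cv2.imwrite("pics/h2_wrist.png",bot.camera("wrist")[...,::-1])
E
```

```text
False [ 0.54996744 -0.02486522  0.09372508]
w 0.19325317267314 [0.35103043 0.56991807 2.46439361] 14.1
-44.0 [-0.0005 -0.0006  0.0003] [-1.2 -0.8  4.5] 14.4
-58.99999999999999 [-0.0007 -0.0002  0.0003] [-1.2  1.4  5.3] 14.65
-73.99999999999999 [-0.0009  0.0002  0.0002] [-1.5  1.8  5.3] 14.9
-88.99999999999999 [-0.0009  0.0006  0.0002] [-0.8  2.7  5.8] 15.15
-1.553343034274953 0.19061703070005864
```

View pics/h2_wrist.png

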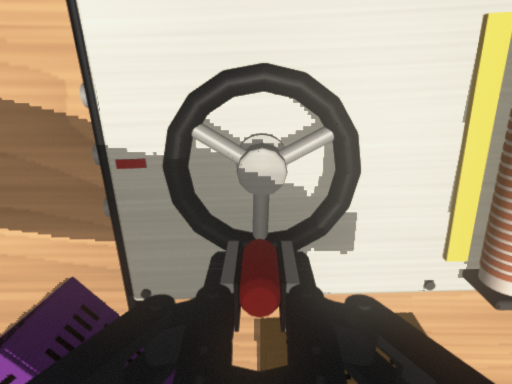

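View pics/h_wrist.png

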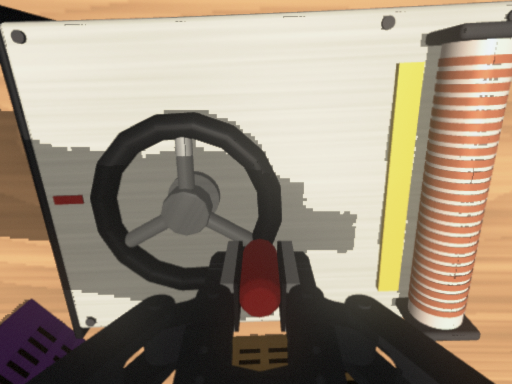

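The knob is held and the wheel follows: the spoke is now at -90° and forces stay low. Continuing to the stop, expected at about -537.8°.

Run:
```python
from h import *
from cell import bot
a=-89.
while a>-525:
    a=max(a-15,-525); bot.move_linear(kp(np.radians(a)),speed=.14)
    f=bot.read_ft_force(); e=bot.read_position()-kp(np.radians(a))
    if int(round(a+89))%45==0 or a==-525: print(a,np.round(f,1),np.round(e[:2],4))
    if np.hypot(*f[:2])>25: print("high",a,f);break
print(bot.read_gripper_width(),bot.read_clock())
while a>-560 and np.hypot(*f[:2])<25:
    a-=4
    hit=bot.move_linear(kp(np.radians(a)),speed=.05,until_force=10)
    p=bot.read_position();f=bot.read_ft_force()
    print(a,hit,np.round(f,1),np.degrees(np.arctan2(p[1]-CY,p[0]-CX)).round(1))
    if hit:break
print(a,bot.read_gripper_width(),bot.read_clock())
cv2.imwrite("pics/i_wrist.png",bot.camera("wrist")[...,::-1])
```

```text
-134.0 [2.  3.9 2.5] [0.0005 0.0009]
-179.0 [4.8 1.6 2.6] [0.0007 0.0001]
-224.0 [0.7 0.9 7.8] [-0.0001 -0.0003]
-269.0 [2.2 4.2 9.1] [-0.0002  0.0006]
-314.0 [5.3 3.3 4.7] [0.0012 0.0001]
-359.0 [ 5.6 -2.   4.4] [ 0.0007 -0.0014]
-404.0 [ 1.1 -2.6  8. ] [-0.0014 -0.0015]
-449.0 [-2.3  2.8 11.6] [-0.0024  0.0006]
-494.0 [3.6 5.3 6.5] [-0.0005  0.0018]
-525 [5.6 1.7 4.4] [0.0008 0.0002]
0.1943303726591218 22.7
-529 False [5.7 1.6 3.3] -168.8
-533 False [6.5 0.6 3.6] -172.6
-537 False [5.8 0.5 3.4] -176.5
-541 False [ 5.7 -4.8  4. ] -178.8
-545 False [  4.5 -12.2   2.2] -179.1
-549 False [  3.3 -21.    2.7] -179.4
-553 False [  1.5 -30.    3.2] -179.7
-553 0.19236769837813192 24.45
```

View pics/i_wrist.png

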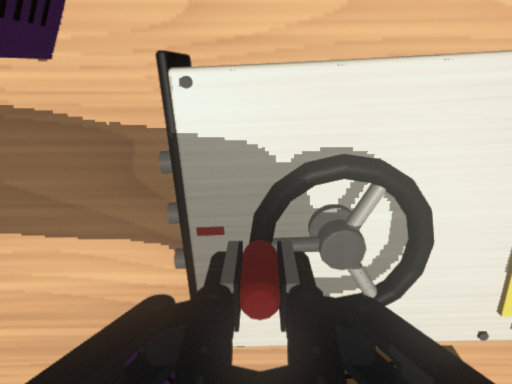

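The stop is firm: the -y force builds from -538° up to 30 N, the predicted angle, and the knob is in line with the red mark. Backing off 720° to 182°.

Run:
```python
from h import *
from cell import bot
bot.wait(.2)
a=-538.; bot.move_linear(kp(np.radians(a)),speed=.06)
print(np.round(bot.read_ft_force(),1),bot.read_position()-kp(np.radians(a)))
while a<182:
    a=min(a+15,182); bot.move_linear(kp(np.radians(a)),speed=.14)
    f=bot.read_ft_force(); e=bot.read_position()-kp(np.radians(a))
    if int(round(a+538))%60==0 or a==182: print(a,np.round(f,1),np.round(e[:2],4))
    if np.hypot(*f[:2])>25: print("high",a,f);break
bot.wait(.3)
p=bot.read_position();print(np.degrees(np.arctan2(p[1]-CY,p[0]-CX)),p,bot.read_ft_force(),bot.read_gripper_width(),bot.read_joint_vel())
cv2.imwrite("pics/j_wrist.png",bot.camera("wrist")[...,::-1])
cv2.imwrite("pics/j_side.png",bot.camera("side")[...,::-1])
print(bot.read_clock())
```

```text
[ 6.1 -0.9  3.2] [ 0.00081684 -0.00127231  0.00024301]
-478.0 [3.7 3.4 7.7] [0.0002 0.0008]
-418.0 [1.9 0.6 8.5] [-0.0006 -0.0002]
-358.0 [5.9 1.8 4.6] [0.0007 0.0004]
-298.0 [1.4 5.3 9.7] [-0.0015  0.0017]
-238.0 [ 0.3 -2.  11.1] [-0.002  -0.0012]
-178.0 [ 6.4 -1.2  3.7] [ 0.0008 -0.0012]
-118.0 [4.8 4.7 8.7] [0.0002 0.0008]
-58.0 [ 1.6 -0.2  9.1] [-0.0007 -0.0002]
2.0 [5.9 1.8 5.4] [0.0007 0.0002]
62.0 [ 0.2  6.3 10.2] [-0.0014  0.0017]
122.0 [-0.7 -1.  11.4] [-0.0021 -0.0012]
182.0 [ 6.2 -1.1  4.3] [ 0.0008 -0.0012]
-176.62361328970093 [ 0.47145689 -0.00693323  0.09324198] [ 5.8508127  -0.69158047  3.40809874] 0.19141566140871313 [-0.00137624 -0.00029771 -0.00191441 -0.00053617 -0.00015659 -0.00072273]
37.4333
```

View pics/j_wrist.png

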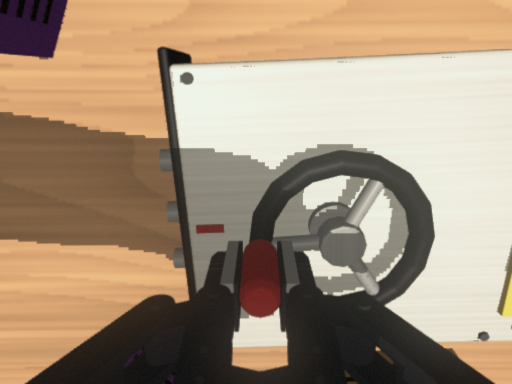

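View pics/j_side.png

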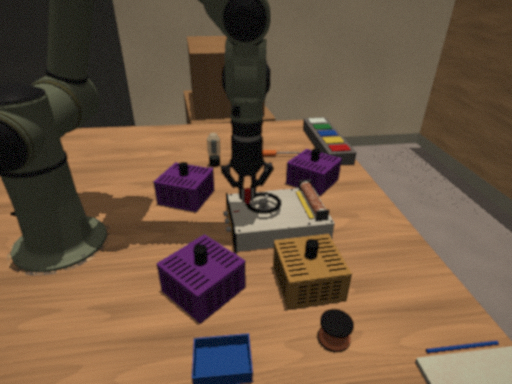

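The wheel is back at the same spoke pose as at the stop, two counted turns later. The knob is gripped and the cover upright, with bystanders unmoved. Handing in.

Run:
```python
from cell import bot
bot.close_job()
```

```text
the job is handed in; nothing more can be done
```

I finished the job and handed it in at about 37 s of the 72 s allowed; the hand-in reports no verdict.

- **Cover:** I lifted the brass cover off by its black grip and set it down upright at about (0.58, -0.22) on the bench. It was lowered gently and released, and the last side picture shows it still upright.
- **Wheel to the stop:** I wound it clockwise by the red knob to the hard stop. The reaction force built from the predicted angle up to 30 N, with the knob in line with the red mark.
- **Backing off:** I then turned it back by a counted 720°. The final knob angle is 183.4°, against a stop felt at about 181 to 182°. That is an offset of about 0.03 to 0.05 rad, within the 0.25 rad allowed.
- **At hand-in:** The fingers still gripped the knob (about 16 mm opening, 50 N commanded) and the arm was still. In the pictures, the tray and spool had not moved. The tube and screwdriver are partly hidden by the arm in the last one, but the arm never went near them.

**Disagreements between checks:**
- My first two-view fit of the box from its corners was off by up to 6 pixels, so I took the wheel axis and box angle from a wrist picture instead.
- That axis was a millimetre or two out at most, with sideways forces under 7 N while winding.

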